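Fit the push lock of the key cabinet door

ROBOT

A 6-joint arm with a two-finger parallel gripper is mounted at the origin on the work surface. World frame = base frame: x ahead of the robot, y to its left, z up, the work surface at z = 0. Lengths are in mm, angles in rad, forces in N, time in s.
With the tool pointing down it reaches from about 300 to 825 mm from the base axis. Payload 5.4 kg.
Tool frame: the origin (TCP) lies between the finger pads; the fingertips stand 11 mm ahead of it and the grasp point (between the pads) lies 8 mm behind it (bot.tips_ahead is the distance from the TCP to the fingertips, in mm); z points along the fingers, y is the line along which they close (so a half turn about z gives the same grasp; the last joint's range is limited). The gripper opens to 92 mm and grips with 3 to 60 N. Pads are 20 mm wide; open, the fingers measure 128 mm over their backs; the gripper's body (75 mm by 189 mm) begins 69 mm behind the grasp point.
Start: joints at [-1.428, 0.158, 1.597, -0, 1.386, -0.21], TCP at [198.654, -539.577, 225.601] pointing down, gripper open.
Joint ranges: [-2.91, 2.91], [-0.94, 2.29], [0.18, 2.7], [-1.29, 4.43], [0.17, 2.64], [-3, 3]. Speed limits (rad/s): [2.57, 2.57, 3.14, 3.14, 3.14, 3.14].

INTERFACE

Orientations are given as [roll, pitch, yaw] about the fixed x, y, z axes, in that order (R = Rz(yaw) Ry(pitch) Rx(roll)).
In Python, from workcell import bot gives the robot as it stands. The module is installed in compiled form; this text tells all that it offers.
- The arm moves only by the tool play_rows, never from a script. Its arguments are lists of equal length, an entry for each row: "linear": the shift along the world's x, y, z in mm, a list of three; "twist": the turn about the world's z in degrees. In form: {"linear": [[x, y, z], ...], "twist": [twist, ...]}. A call has 1 to 5 rows; each row is the pose to reach, as a shift and turn from the pose commanded when the call began; what a row does not reach only later rows make up. A row lasts 1/12 s, in which the tool goes at most 41.7 mm and 7.16 degrees, less where a joint would pass 70% of its speed; a pose out of reach is approached as far as the arm can. A call with a gripper value outside its range is refused whole. "jaw" is the finger opening in mm, from 0 to 91.9, set as the call begins (left out, the last holds). The fingers move at their own pace and stop on an object; "force" is the grip in N (left out, the last holds). Time passes only in rows, so rows that repeat a pose let the fingers close. It gives the time, the measured TCP pose, the force, the opening and the grip force at its end, in the units of the state.
- bot.state(): the state, without advancing time (a new reading comes with each control period).
- bot.get_image(name): name is "scene" or "top" or "wrist"; returns (picture, depth): 400x640x3 uint8, red, green, blue; 400x640 float32, mm along the optical axis (not along the pixel's ray), 0 where there is no reading.
- bot.get_calibration(name): a dict with "fov_y" (degrees; the focal length in pixels is half the picture's height over the tangent of half this angle, whatever the lens; pixels are square), "cx", "cy" (the principal point, pixels), "R" (3x3) and "t" (3): a world point X has camera coordinates R X + t. Camera axes: x right, y down, z forward; pixel columns grow to the right and rows downward; lengths in mm; the calibration is good to about 2 mm. A picture is of the moment at which its call begins: read the wrist's pose just before it. get_calibration takes no time and is no camera call; for the wrist camera it gives the pose at the moment of the call.
- bot.close_job(): hands the job in; it is judged then, once.
The state is a dict: "time": time; "joint_pos": joint angles; "dq": joint speeds; "tau": joint torques, N m; "position": TCP position; "tool_rot": TCP orientation; "ft_force": force on the tool from outside, world axes, zero at the start; "wrist_torque": the same for the moment, N m; "width": opening from 0.0 (shut) to 1.0 (fully open); "grasp_force": force on a finger pad.
Only numpy, scipy, OpenCV 4.12 (cv2) and the standard library are available. Lean on these libraries where they do the work, as an engineer would, in place of code of your own. Each camera call takes 0.05 s, during which the arm holds its last target. There are 200 camera calls.

TASK

Put the push lock of the key cabinet door together: thread the wide ring and then the narrow collar down the lock spindle, fully home, then fit the handled cover over the spindle until it drops on. Press the cover down by its handle as far as the sprung spindle goes, and finish like that, still gripping the handle and holding it pressed down. Leave the other things on the table where they are.

Things in the scene. Friction and masses are not known exactly. Their poses are not given: they have to be found in the camera images.
- spindle_foot (a point): Where the lock spindle's axis meets the top face of the tan cabinet door, which lies flat and fixed on the table (200 x 260 x 18 mm, so this point is 18 mm above the table). It lies on the door's long middle line, 40 mm from the door's centre. z is up; x runs along the door's 200 mm side.
- spindle_tip (a point): The tip of the upright round steel lock spindle, 14 mm in diameter, 56 mm above the door's face when not pressed (74 mm above the table); its top 5 mm taper to 8 mm. The tip goes down with the spindle.
- spindle (a joint): How far the spindle is pressed down into the door, m: 0 is up, 0.008 is its stop. A spring holds it up: it begins to move at about 6 N and reaches the stop at about 14 N, and springs back when let go.
- wide_ring_mid (a point): Centre (half-way up, on the axis) of the loose wide steel ring lying flat on the table: outside diameter 52 mm, hole 18 mm, 14 mm high. It goes on first; home, it lies flat on the door's face with this point 7 mm above it.
- collar_mid (a point): Centre (half-way up, on the axis) of the loose narrow steel collar standing on the table: outside diameter 36 mm, hole 18 mm, 16 mm high. It goes on second; home, it lies on the wide ring with this point 22 mm above the door's face.
- cover_handle (a point): Centre of the handle of the loose steel cover (0.25 kg): a round disc 72 mm across, 21 mm thick, with an upright handle block on top, 50 mm long (x), 16 thick (y), 32 tall (z). This point is 37 mm above the underside. A blind hole, 17 mm wide, 16 deep, in the middle of the underside takes the spindle: dropped on, this point is 21 mm above the tip. The disc stays clear of the collar even fully pressed.
- nut: A loose steel hexagon nut, 22 mm across corners, 9 mm high, lying among the lock parts. Origin on its underside; bystander, leave alone.
- padlock: A loose brass padlock lying flat, body 38 x 45 x 20 mm. Origin on its underside; bystander, leave alone.
- screwdriver: A loose screwdriver, 180 mm long, lying flat. Origin on its underside; bystander, leave alone.
- tape: A loose roll of packing tape lying flat, 100 mm outside diameter, 45 mm high. Origin on its underside; bystander, leave alone.
- bottle: A loose upright clear bottle, 60 mm diameter, 160 mm high. Origin on its underside; bystander, leave alone.
- hinge: A loose flat steel hinge leaf, 35 x 60 mm, 8 mm high at its knuckle. Origin on its underside; bystander, leave alone.

How it is judged (in metres and radians):
On the way, in this order (a step that is already met when the one before it is completed fails the run):
1. the wide ring lies fully home on the door round the spindle (horizontal distance between wide_ring_mid and spindle_foot below 0.005 m and z of wide_ring_mid in the frame of spindle_foot below 0.009 m and angle between wide_ring_mid's own z axis and vertical below 0.1 rad), for 0.2 s.
2. the narrow collar lies fully home on the wide ring (all of step 1 and horizontal distance between collar_mid and spindle_foot below 0.005 m and z of collar_mid in the frame of spindle_foot below 0.024 m and angle between collar_mid's own z axis and vertical below 0.1 rad), for 0.2 s.
3. the cover has dropped on to the spindle (all of step 2 and horizontal distance between cover_handle and spindle_tip below 0.006 m and z of cover_handle in the frame of spindle_tip below 0.0235 m and angle between cover_handle's own z axis and vertical below 0.1 rad), for 0.2 s.
At the end, for the whole second after the job is handed in: Ring on the door and collar on the ring (within 5 mm of the axis, at most 2 mm high), cover level with its hole's bottom within 2.5 mm of the tip, and the fingers, round the handle (within 30 mm of its centre), hold the spindle pressed down more than 6 of its 8 mm (all of step 3 and value of joint spindle above 0.006 m and contact force between the fingers and cover above 2 N and distance between the grasp point and cover_handle below 0.03 m); the arm keeps its last pose, push and grip.
It fails at once if one of the other things on the table is pushed more than 30 mm from its place (distance of any of nut, padlock, screwdriver, tape, bottle, hinge from where it was at the start of the episode above 0.03 m).
It also fails if it takes over 72 s, if anything falls off the work surface, if the arm or the gripper's body presses on something with over 40 N, if the wrist force passes 120 N, or if a joint passes its speed limit or range.

## Working session

There is one attempt and no reset: what is moved stays moved. The work goes in short steps, Python scripts to look and compute and a tool call to move; the robot and the scene stay as the last step left them, time stands still between calls to the robot, and variables do not carry over. Pictures are saved under pics/ and viewed, at most 10 in all, crops included, and the job is handed in when it is done.

Besides the shell and the picture viewer there is one more tool, called after ">>>" by a JSON object that holds its "api" and its "payload". play_rows: Moves the arm, as the interface text tells. Its arguments: {"type":"object","properties":{"linear":{"type":"array"},"twist":{"type":"array"},"jaw":{"type":"number"},"force":{"type":"number"}},"required":["linear","twist"]}

```bash
mkdir -p pics
python3 - <<'E'
from workcell import bot
import cv2,numpy as np
print(bot.state())
for n in ("top","scene"):
    im,d=bot.get_image(n); c=bot.get_calibration(n); print(n,c)
    cv2.imwrite(f"pics/{n}.png",im[:,:,::-1]); np.savez(f"{n}.npz",im=im,d=d,**{k:np.array(c[k]) for k in c})
E
```

```text
{'time': 0.0, 'joint_pos': array([-1.42808212e+00,  1.59020188e-01,  1.59822324e+00, -5.55495541e-05,
        1.38618544e+00, -2.10105889e-01]), 'dq': array([0.00155494, 0.00075221, 0.00191338, 0.00084383, 0.00092243,
       0.00054138]), 'tau': array([-1.16877258e-03, -3.85565829e+01, -3.22113025e+01,  7.00931693e-02,
        3.78764130e-02, -1.34309780e-04]), 'position': array([ 198.56172544, -538.98560361,  224.63961828]), 'tool_rot': array([-3.13978544e+00, -3.29580187e-04,  3.52830043e-01]), 'ft_force': array([ 0.58705   ,  0.62228556, -0.33813418]), 'wrist_torque': array([0.02457593, 0.01683223, 0.0470854 ]), 'grasp_force': 0.0, 'width': 1.0012387553747266}
top {'fov_y': 49.527082917853086, 'cx': 318.79443592215375, 'cy': 202.64765658859386, 'R': array([[-0.00374958, -0.99983118,  0.01798773],
       [-0.99212144,  0.00146694, -0.12527126],
       [ 0.12522372, -0.01831573, -0.99195945]]), 't': array([  22.15417065,  541.71548188, 1218.64131753])}
scene {'fov_y': 42.79895405934476, 'cx': 323.45720876278654, 'cy': 193.14784794050627, 'R': array([[-0.44839282,  0.89376869,  0.01101811],
       [ 0.71844572,  0.36771423, -0.5904422 ],
       [-0.53177027, -0.25683413, -0.80700472]]), 't': array([ 195.14156268, -381.56423308, 2115.27625855])}
```

View pics/top.png

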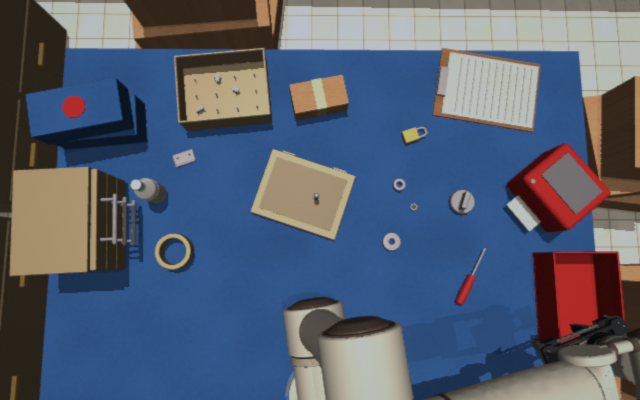

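View pics/scene.png

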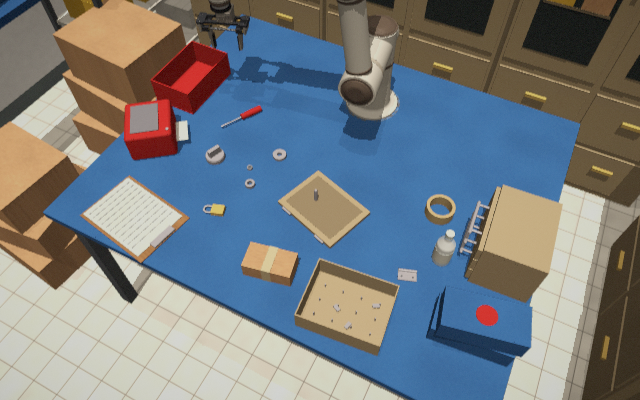

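The top view shows the spindle at about (316,197), wide ring (392,241), collar (399,184), nut (414,207) and cover (462,202). The padlock is at (414,135) and the screwdriver at (472,275). The scene view agrees.

```bash
cat > h.py <<'E'
import numpy as np,cv2
def load(n):
    return dict(np.load(n+".npz"))
def grab(n):
    from workcell import bot
    c=bot.get_calibration(n); im,d=bot.get_image(n)
    return dict(im=im,d=d,**{k:np.array(c[k]) for k in c})
def foc(s): return 200/np.tan(np.radians(s['fov_y'])/2)
def world(s):
    f=foc(s); v,u=np.mgrid[:400,:640]; z=s['d']
    P=np.stack([(u-s['cx'])/f*z,(v-s['cy'])/f*z,z],-1)
    return (P-s['t'])@s['R']
def project(s,X):
    c=np.asarray(X)@s['R'].T+s['t']; f=foc(s)
    return np.stack([f*c[...,0]/c[...,2]+s['cx'],f*c[...,1]/c[...,2]+s['cy']],-1)
E
python3 - <<'E'
from h import *
s=load("top");W=world(s)
np.set_printoptions(precision=1,suppress=True)
for n,(u,v),r,zl,zh in [("ring",(392,241),12,8,25),("collar",(399,184),9,9,25),("nut",(414,207),6,4,20),("disc",(462,202),16,13,30),("handle",(462,202),16,40,70),("tip",(316,197),8,40,90),("pad",(414,135),16,8,30),("table",(440,240),8,-10,10)]:
    w=W[v-r:v+r,u-r:u+r].reshape(-1,3); m=(w[:,2]>zl)&(w[:,2]<zh); w=w[m]
    print(n,len(w),np.median(w,0),(w.min(0)+w.max(0))/2,w.max(0)-w.min(0))
    if n=="handle": print(np.degrees(cv2.minAreaRect(w[:,:2].astype(np.float32))[2]) if 0 else cv2.minAreaRect(w[:,:2].astype(np.float32)))
w=W[140:250,240:365].reshape(-1,3); m=(w[:,2]>11)&(w[:,2]<24); 
print(cv2.minAreaRect(w[m][:,:2].astype(np.float32)))
E
```

```text
ring 213 [ 431.4 -189.1   13.1] [ 431.6 -188.6   14.4] [46.8 49.7 12.1]
collar 84 [ 599.4 -216.    14.9] [ 598.6 -215.6   15.9] [32.9 33.7 13.3]
nut 38 [ 534.3 -258.1    8.5] [ 530.5 -256.     9.1] [26.5 23.9 10.1]
disc 321 [ 544.9 -390.4   20.2] [ 546.9 -399.2   21.5] [68.5 70.1 16. ]
handle 112 [ 546.7 -399.1   51.7] [ 548.  -399.2   50.4] [48.8 28.  20.4]
((548.1167602539062, -399.87615966796875), (16.049476623535156, 49.78837966918945), 70.86390686035156)
tip 25 [556.8  29.2  70.9] [558.5  29.1  58.7] [12.  11.4 35.2]
pad 242 [ 750.  -258.2   17.5] [ 750.3 -266.6   16.4] [50.  76.7 16.6]
table 256 [ 435.9 -336.5   -0.7] [ 436.1 -335.4    0.6] [44.6 49.4 16.7]
((574.982177734375, 67.07295227050781), (260.1563720703125, 206.64044189453125), 71.39908599853516)
```

>>> {"api": "play_rows", "payload": {"linear": [[20,30,-5],[40,60,-10],[60,90,-15],[80,120,-20],[100,150,-25]], "twist": [-7,-14,-21,-28,-35], "jaw": 91, "force": 30}}

```text
time: 0.52
position: [299.1, -387.9, 199.9]
tool_rot: [-3.141, 0.0, -0.265]
ft_force: [0.0, -0.2, -0.3]
width: 0.99
grasp_force: 0.0
```

>>> {"api": "play_rows", "payload": {"linear": [[20,30,-5],[40,60,-10],[60,90,-15],[80,120,-20],[100,150,-25]], "twist": [-4.3,-4.3,-4.3,-4.3,-4.3]}}

```text
time: 0.93
position: [399.1, -237.8, 175.1]
tool_rot: [-3.141, 0.0, -0.333]
ft_force: [0.4, -0.7, 0.0]
width: 0.991
grasp_force: 0.0
```

>>> {"api": "play_rows", "payload": {"linear": [[16,25,-8],[32.8,50.6,-15.6],[32.8,50.6,-15.6],[32.8,50.6,-15.6]], "twist": [0,0,0,0]}}

```text
time: 1.27
position: [431.3, -187.7, 159.2]
tool_rot: [-3.141, 0.002, -0.33]
ft_force: [0.3, 0.2, 0.3]
width: 0.986
grasp_force: 0.0
```

Run:
```python
from h import *
from workcell import bot
s=grab("wrist");np.savez("w1.npz",**s);cv2.imwrite("pics/w1.png",s['im'][:,:,::-1])
np.set_printoptions(precision=2,suppress=True)
print(bot.state()['position'],bot.state()['tool_rot'],s['R'],-s['R'].T@s['t'],s['fov_y'])
```

```text
[ 431.18 -188.88  159.74] [ 3.14  0.   -0.33] [[-0.32 -0.95 -0.  ]
 [-0.91  0.31  0.26]
 [-0.24  0.08 -0.97]] [ 499.33 -211.21  318.16] 61.58231786572743
```

View pics/w1.png

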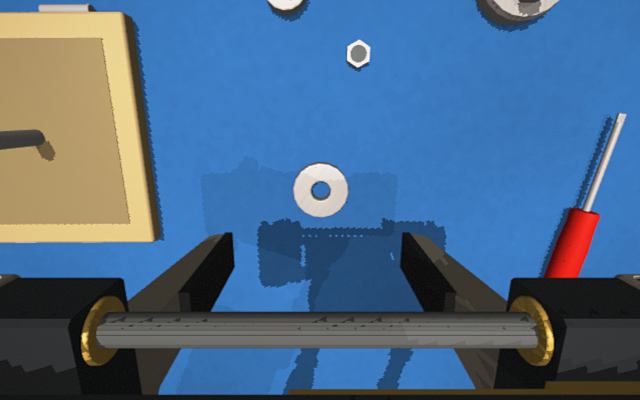

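Wrist view: ring at (320,189), between the fingers' columns (about 232 and 402), with its hole visible; nut at (358,54). I'll fit the ring from depth and colour.

```bash
cat >> h.py <<'E'
def ray(s,uv,z):
    f=foc(s); uv=np.atleast_2d(uv)
    d=np.c_[(uv-[s['cx'],s['cy']])/f,np.ones(len(uv))]@s['R']; c=-s['R'].T@s['t']
    return c+d*((z-c[2])/d[:,2])[:,None]
def circ(s,box,z,thr=60):
    "outer circle of a grey part's top face at height z, in box u0,v0,u1,v1"
    u0,v0,u1,v1=box; im=s['im'][v0:v1,u0:u1]
    hsv=cv2.cvtColor(im,cv2.COLOR_RGB2HSV)
    m=((hsv[...,1]<thr)&(hsv[...,2]>100)).astype(np.uint8)
    c=max(cv2.findContours(m,cv2.RETR_EXTERNAL,cv2.CHAIN_APPROX_NONE)[0],key=cv2.contourArea).reshape(-1,2)+[u0,v0]
    w=ray(s,c,z)[:,:2].astype(np.float32); return cv2.minEnclosingCircle(w),cv2.fitEllipse(w)
E
python3 - <<'E'
from h import *
s=load("w1");print(circ(s,(280,150,365,228),14)); W=world(s)
w=W[150:228,280:360].reshape(-1,3);w=w[(w[:,2]>9)&(w[:,2]<20)];print(len(w),np.median(w,0),(w.min(0)+w.max(0))/2)
# spindle tip
w=W[110:170,0:60].reshape(-1,3);w=w[w[:,2]>68];print(len(w),np.median(w,0),(w.min(0)+w.max(0))/2,w.max(0)-w.min(0))
E
```

```text
(((433.8437805175781, -191.7910919189453), 26.095495223999023), ((433.58441162109375, -191.81094360351562), (50.26732635498047, 50.884674072265625), 93.54229736328125))
2073 [ 434.16331418 -191.66327767   13.95418413] [ 433.1739376  -191.43509041   12.69683655]
14 [ 499.33411936 -211.20885137  318.15577506] [ 499.33411936 -211.20885137  318.15577506] [0. 0. 0.]
```

>>> {"api": "play_rows", "payload": {"linear": [[1,-1.5,-36],[2,-2.7,-72],[2,-2.7,-106],[2,-2.7,-136],[2,-2.7,-146]], "twist": [0,0,0,0,0]}}

```text
time: 1.73
position: [430.3, -191.2, 11.0]
tool_rot: [-3.14, 0.007, -0.335]
ft_force: [-24.0, 22.4, 86.4]
width: 0.992
grasp_force: 42.5
```

>>> {"api": "play_rows", "payload": {"linear": [[0,0,0],[0,0,0],[0,0,0],[0,0,0],[0,0,0]], "twist": [0,0,0,0,0], "jaw": 40, "force": 25}}

```text
time: 2.15
position: [433.8, -192.4, 14.8]
tool_rot: [3.141, -0.001, -0.333]
ft_force: [-1.2, -0.6, -0.4]
width: 0.651
grasp_force: 0.0
```

>>> {"api": "play_rows", "payload": {"linear": [[0,0,0],[0,0,0],[0,0,0]], "twist": [0,0,0]}}

```text
time: 2.4
position: [433.7, -192.1, 14.5]
tool_rot: [3.141, -0.001, -0.333]
ft_force: [-0.7, -0.2, 2.9]
width: 0.559
grasp_force: 25.0
```

>>> {"api": "play_rows", "payload": {"linear": [[0,0,10],[0,0,36],[0,0,72],[0,0,106],[0,0,126]], "twist": [0,0,0,0,0]}}

```text
time: 2.82
position: [434.6, -192.4, 144.1]
tool_rot: [3.14, -0.004, -0.333]
ft_force: [0.1, -1.2, -1.6]
width: 0.558
grasp_force: 25.0
```

>>> {"api": "play_rows", "payload": {"linear": [[6,22,0],[16,58,0],[26,94,0],[36,130,0],[46,166,0]], "twist": [0,0,0,0,0]}}

```text
time: 3.23
position: [479.2, -23.9, 140.4]
tool_rot: [-3.141, 0.0, -0.333]
ft_force: [1.9, 0.2, -1.9]
width: 0.556
grasp_force: 25.0
```

>>> {"api": "play_rows", "payload": {"linear": [[10,36,0],[18,62,0],[21,74,0],[21,74,0],[21,74,0]], "twist": [0,0,0,0,0]}}

```text
time: 3.65
position: [500.0, 48.7, 140.0]
tool_rot: [3.141, 0.001, -0.331]
ft_force: [-0.0, -0.2, -2.4]
width: 0.563
grasp_force: 25.0
```

Run:
```python
from h import *
from workcell import bot
s=grab("wrist");np.savez("w2.npz",**s);cv2.imwrite("pics/w2.png",s['im'][:,:,::-1])
print(bot.state()['position'])
```

```text
[500.01277941  47.93981468 140.00338882]
```

View pics/w2.png

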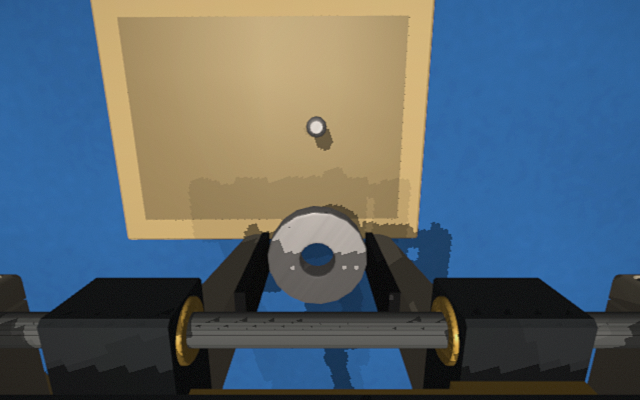

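Spindle tip's bright disc is at (316,126); the held ring is level in the jaws, with its hole at (317,257).

Run:
```python
from h import *
s=load("w2");W=world(s);np.set_printoptions(precision=1,suppress=True)
print(ray(s,[316,126],74),ray(s,[317.5,258],140))
w=W[205:305,265:370].reshape(-1,3);w=w[(w[:,2]>135)&(w[:,2]<146)];print(len(w),np.median(w,0),w.min(0),w.max(0))
w=W[110:145,300:335].reshape(-1,3);w=w[(w[:,2]>68)&(w[:,2]<82)];print(len(w),np.median(w,0),w.min(0),w.max(0))
g=cv2.cvtColor(s['im'],cv2.COLOR_RGB2GRAY)
m=(g[112:142,302:332]>190).astype(np.uint8);M=cv2.moments(m,True);uv=[M['m10']/M['m00']+302,M['m01']/M['m00']+112];print(uv,ray(s,uv,74))
# ring top outer circle from depth mask: fit circle to boundary
z=W[...,2];m=((z>136)&(z<146)).astype(np.uint8);m[:203]=0;m[306:]=0;m[:,:262]=0;m[:,372:]=0
c=max(cv2.findContours(m,cv2.RETR_EXTERNAL,cv2.CHAIN_APPROX_NONE)[0],key=cv2.contourArea).reshape(-1,2)
print(cv2.minEnclosingCircle(ray(s,c,140)[:,:2].astype(np.float32)),cv2.fitEllipse(ray(s,c,140)[:,:2].astype(np.float32)))
# hole
m=((z[235:280,295:340]>136)).astype(np.uint8)
n,l,st,ce=cv2.connectedComponentsWithStats(1-m);print(st[1:],ce[1:]+[295,235])
```

```text
[[561.   28.1  74. ]] [[500.4  48.1 140. ]]
6740 [501.2  48.2 139.4] [473.7  19.7 135. ] [525.2  76.5 146. ]
336 [560.7  28.6  72.6] [553.7  21.9  68.1] [567.2  35.2  76. ]
[315.8878504672897, 126.83177570093459] [[560.5  28.4  74. ]]
((500.99774169921875, 48.308048248291016), 29.460641860961914) ((500.35028076171875, 48.58564758300781), (50.337249755859375, 53.89179229736328), 162.08494567871094)
[[  5   8  34  31 800]] [[316.5 257.6]]
```

>>> {"api": "play_rows", "payload": {"linear": [[25,-8,0],[50,-17,0],[60,-20,-10],[60,-20,-25],[60,-20,-35]], "twist": [0,0,0,0,0]}}

```text
time: 4.12
position: [560.3, 26.5, 104.0]
tool_rot: [3.141, 0.001, -0.335]
ft_force: [-0.2, -0.4, -2.5]
width: 0.554
grasp_force: 25.0
```

>>> {"api": "play_rows", "payload": {"linear": [[0,0,-6],[0,0,-12],[0,0,-18],[0,0,-24],[0,0,-30]], "twist": [0,0,0,0,0]}}

```text
time: 4.53
position: [560.5, 28.3, 74.9]
tool_rot: [-3.141, -0.001, -0.333]
ft_force: [-0.5, -1.0, -2.3]
width: 0.563
grasp_force: 25.0
```

>>> {"api": "play_rows", "payload": {"linear": [[0,0,-8],[0,0,-17],[0,0,-26],[0,0,-34],[0,0,-38]], "twist": [0,0,0,0,0]}}

```text
time: 4.95
position: [559.4, 28.5, 35.3]
tool_rot: [3.141, 0.002, -0.333]
ft_force: [-0.0, -0.2, -0.9]
width: 0.558
grasp_force: 25.0
```

>>> {"api": "play_rows", "payload": {"linear": [[0,0,-2],[0,0,-4],[0,0,-4]], "twist": [0,0,0]}}

```text
time: 5.2
position: [560.6, 28.2, 32.9]
tool_rot: [-3.142, -0.0, -0.333]
ft_force: [-0.9, 0.6, -1.8]
width: 0.558
grasp_force: 25.0
```

>>> {"api": "play_rows", "payload": {"linear": [[0,0,0],[0,0,0],[0,0,0],[0,0,8],[0,0,30]], "twist": [0,0,0,0,0], "jaw": 80}}

```text
time: 5.62
position: [558.0, 28.6, 61.0]
tool_rot: [3.141, 0.006, -0.333]
ft_force: [-0.1, -0.8, 0.0]
width: 0.87
grasp_force: 0.0
```

>>> {"api": "play_rows", "payload": {"linear": [[0,0,30],[0,0,65],[4,-25,90],[10,-60,97],[16,-98,97]], "twist": [0,0,0,0,0]}}

```text
time: 6.03
position: [578.9, -70.5, 165.0]
tool_rot: [-3.141, -0.008, -0.33]
ft_force: [1.5, 0.3, -0.5]
width: 0.871
grasp_force: 0.0
```

>>> {"api": "play_rows", "payload": {"linear": [[6,-38,0],[12,-76,0],[18,-114,0],[22,-138,0],[23.5,-147,0]], "twist": [0,0,0,0,0]}}

```text
time: 6.45
position: [600.1, -220.8, 161.0]
tool_rot: [3.14, -0.002, -0.336]
ft_force: [0.7, -0.4, -0.1]
width: 0.872
grasp_force: 0.0
```

>>> {"api": "play_rows", "payload": {"linear": [[0,0,0],[0,0,0]], "twist": [0,0]}}

```text
time: 6.62
position: [599.9, -216.1, 160.3]
tool_rot: [-3.141, 0.0, -0.333]
ft_force: [-0.3, 0.6, 0.8]
width: 0.87
grasp_force: 0.0
```

Run:
```python
from h import *
from workcell import bot
s=grab("wrist");np.savez("w3.npz",**s);cv2.imwrite("pics/w3.png",s['im'][:,:,::-1])
p=project(s,[600,-217,16]).astype(int);print(bot.state()['position'],p)
print(circ(s,(p[0]-40,p[1]-40,p[0]+40,p[1]+40),16))
t=grab("top");W=world(t);w=W[180:215,300:335].reshape(-1,3);w=w[(w[:,2]>27)&(w[:,2]<37)];print(len(w),(w.min(0)+w.max(0))/2,np.median(w,0))
```

```text
[ 599.85442397 -215.28562612  160.17966387] [317 193]
(((602.577392578125, -219.05746459960938), 18.422224044799805), ((602.07958984375, -218.69102478027344), (34.586090087890625, 35.05488204956055), 115.7598648071289))
195 [558.67970462  30.14083565  31.88780785] [555.90776493  31.54596856  31.39316867]
```

View pics/w3.png

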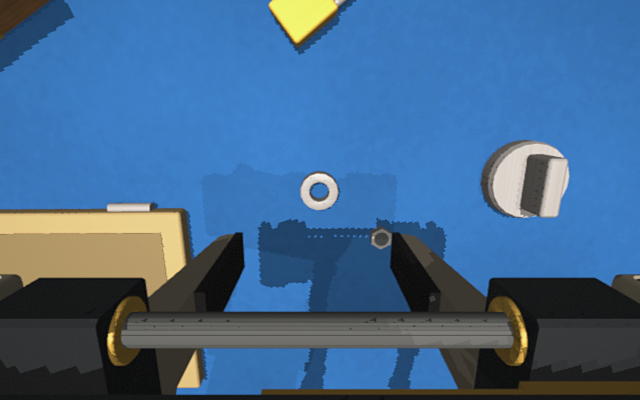

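Collar at (319,191) lies between the fingers. The nut at (380,238) is clear of the finger path, 51 mm behind the collar in tool x.

>>> {"api": "play_rows", "payload": {"linear": [[1,-1,-30],[2.2,-2.1,-66],[2.2,-2.1,-100],[2.2,-2.1,-122],[2.2,-2.1,-132]], "twist": [0,0,0,0,0]}}

```text
time: 7.13
position: [599.6, -215.4, 23.9]
tool_rot: [-3.14, 0.007, -0.331]
ft_force: [0.0, -0.8, -0.0]
width: 0.87
grasp_force: 0.0
```

>>> {"api": "play_rows", "payload": {"linear": [[0,0,-5],[0,0,-9],[0,0,-12],[0,0,-12]], "twist": [0,0,0,0]}}

```text
time: 7.47
position: [603.0, -219.1, 17.3]
tool_rot: [3.141, -0.002, -0.333]
ft_force: [-0.7, 0.4, -0.4]
width: 0.868
grasp_force: 0.0
```

>>> {"api": "play_rows", "payload": {"linear": [[0,0,0],[0,0,0],[0,0,0],[0,0,0],[0,0,0]], "twist": [0,0,0,0,0], "jaw": 25}}

```text
time: 7.88
position: [602.3, -219.0, 16.3]
tool_rot: [3.142, -0.0, -0.333]
ft_force: [0.0, 0.2, 0.1]
width: 0.528
grasp_force: 0.0
```

>>> {"api": "play_rows", "payload": {"linear": [[0,0,0],[0,0,0],[0,0,0],[0,0,0]], "twist": [0,0,0,0]}}

```text
time: 8.22
position: [602.1, -218.8, 16.1]
tool_rot: [3.142, -0.0, -0.333]
ft_force: [-0.3, 0.0, 0.9]
width: 0.376
grasp_force: 25.0
```

>>> {"api": "play_rows", "payload": {"linear": [[0,0,10],[0,0,40],[0,0,76],[0,0,108],[0,0,124]], "twist": [0,0,0,0,0]}}

```text
time: 8.63
position: [604.1, -219.9, 145.8]
tool_rot: [3.14, -0.007, -0.333]
ft_force: [0.5, 0.5, 0.4]
width: 0.377
grasp_force: 25.0
```

>>> {"api": "play_rows", "payload": {"linear": [[-7,18,0],[-20,53,0],[-33,88,0],[-47,123,0],[-60,158,0]], "twist": [0,0,0,0,0]}}

```text
time: 9.05
position: [541.1, -59.4, 140.5]
tool_rot: [-3.141, -0.0, -0.334]
ft_force: [0.3, 0.4, -0.5]
width: 0.371
grasp_force: 25.0
```

>>> {"api": "play_rows", "payload": {"linear": [[-13,35,0],[-26,70,0],[-36,95,0],[-40,105,0],[-41.7,109.1,0]], "twist": [0,0,0,0,0]}}

```text
time: 9.47
position: [499.8, 49.7, 140.4]
tool_rot: [-3.142, -0.0, -0.33]
ft_force: [-0.7, 0.0, -1.1]
width: 0.376
grasp_force: 25.0
```

>>> {"api": "play_rows", "payload": {"linear": [[0,0,0],[0,0,0],[0,0,0]], "twist": [0,0,0]}}

```text
time: 9.72
position: [501.1, 47.0, 140.2]
tool_rot: [3.141, -0.001, -0.334]
ft_force: [-0.3, 0.3, -1.5]
width: 0.376
grasp_force: 25.0
```

Run:
```python
from h import *
from workcell import bot
np.set_printoptions(precision=1,suppress=True)
s=grab("wrist");np.savez("w4.npz",**s);cv2.imwrite("pics/w4.png",s['im'][:,:,::-1])
print(bot.state()['position']);W=world(s);z=W[...,2]
g=cv2.cvtColor(s['im'],cv2.COLOR_RGB2GRAY)
m=(g[112:142,302:332]>190).astype(np.uint8);M=cv2.moments(m,True);uv=[M['m10']/M['m00']+302,M['m01']/M['m00']+112];print(uv,ray(s,uv,74))
m=((z[235:280,295:340]>136)).astype(np.uint8)
n,l,st,ce=cv2.connectedComponentsWithStats(1-m);print(st[1:],[ray(s,c+[295,235],140) for c in ce[1:]])
w=W[205:305,265:370].reshape(-1,3);w=w[(w[:,2]>135)&(w[:,2]<146)];print(len(w),np.median(w,0),w.min(0),w.max(0))
w=W[80:200,240:390].reshape(-1,3);w=w[(w[:,2]>28)&(w[:,2]<36)];print(len(w),np.median(w,0),w.min(0),w.max(0))
```

```text
[501.1  47.  140.1]
[317.31873479318733, 124.0316301703163] [[563.  25.  74.]]
[[  5   8  34  30 772]] [array([[501.8,  46.8, 140. ]])]
3179 [503.   46.8 140.1] [482.9  18.2 135. ] [519.5  69.2 146. ]
3031 [560.8  28.3  31.9] [534.1   3.   28.1] [585.5  54.5  34.3]
```

View pics/w4.png

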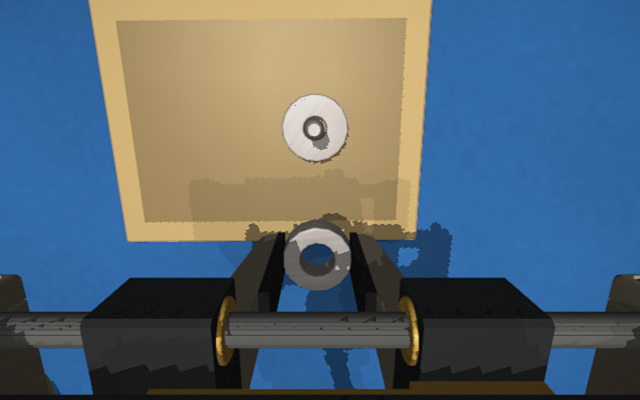

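Ring is home round the spindle (315,128), its top face at 32 mm. The collar is level in the jaws (hole at (317,256)). Same shift as for the ring.

>>> {"api": "play_rows", "payload": {"linear": [[25,-8,0],[50,-17,0],[60,-20,-5],[60,-20,-15],[60,-20,-30]], "twist": [0,0,0,0,0]}}

```text
time: 10.18
position: [561.6, 27.1, 110.2]
tool_rot: [-3.141, -0.002, -0.334]
ft_force: [0.3, 0.0, -0.6]
width: 0.376
grasp_force: 25.0
```

>>> {"api": "play_rows", "payload": {"linear": [[0,0,-6],[0,0,-13],[0,0,-20],[0,0,-27],[0,0,-34]], "twist": [0,0,0,0,0]}}

```text
time: 10.6
position: [560.4, 28.3, 75.7]
tool_rot: [-3.142, -0.0, -0.333]
ft_force: [0.4, -0.7, -1.2]
width: 0.377
grasp_force: 25.0
```

>>> {"api": "play_rows", "payload": {"linear": [[0,0,-8],[0,0,-16],[0,0,-22],[0,0,-25],[0,0,-27]], "twist": [0,0,0,0,0]}}

```text
time: 11.02
position: [560.1, 28.3, 48.3]
tool_rot: [3.141, 0.001, -0.333]
ft_force: [0.1, 0.7, -0.9]
width: 0.373
grasp_force: 25.0
```

>>> {"api": "play_rows", "payload": {"linear": [[0,0,0],[0,0,0]], "twist": [0,0]}}

```text
time: 11.18
position: [560.7, 28.2, 49.2]
tool_rot: [-3.142, -0.0, -0.333]
ft_force: [0.3, 0.9, -1.3]
width: 0.377
grasp_force: 25.0
```

>>> {"api": "play_rows", "payload": {"linear": [[0,0,0],[0,0,0],[0,0,0],[0,0,8],[0,0,30]], "twist": [0,0,0,0,0], "jaw": 65}}

```text
time: 11.6
position: [557.9, 28.6, 76.9]
tool_rot: [3.141, 0.006, -0.333]
ft_force: [0.2, -0.2, 0.3]
width: 0.698
grasp_force: 0.0
```

>>> {"api": "play_rows", "payload": {"linear": [[0,0,35],[0,-15,65],[-1,-45,81],[-2,-83,81],[-3,-122,81]], "twist": [0,0,0,0,0]}}

```text
time: 12.02
position: [558.7, -94.9, 163.1]
tool_rot: [3.141, -0.005, -0.331]
ft_force: [-0.1, 0.8, -1.0]
width: 0.705
grasp_force: 0.0
```

>>> {"api": "play_rows", "payload": {"linear": [[-1,-40,0],[-2,-80,0],[-3,-120,0],[-5,-160,0],[-6,-200,0]], "twist": [0,0,0,0,0]}}

```text
time: 12.43
position: [551.1, -295.8, 161.0]
tool_rot: [3.141, -0.001, -0.333]
ft_force: [0.6, -0.2, 1.1]
width: 0.708
grasp_force: 0.0
```

>>> {"api": "play_rows", "payload": {"linear": [[-1,-40,0],[-2,-75,0],[-3,-98,0],[-3.5,-106,0],[-3.5,-106,0]], "twist": [0,0,0,0,0], "jaw": 60}}

```text
time: 12.85
position: [547.5, -401.4, 160.4]
tool_rot: [3.141, -0.001, -0.335]
ft_force: [0.1, -0.4, 0.6]
width: 0.649
grasp_force: 0.0
```

>>> {"api": "play_rows", "payload": {"linear": [[0,0,0],[0,0,0]], "twist": [0,0]}}

```text
time: 13.02
position: [548.3, -397.9, 160.2]
tool_rot: [-3.141, 0.0, -0.331]
ft_force: [-0.3, 0.5, 0.1]
width: 0.655
grasp_force: 0.0
```

Run:
```python
from h import *
from workcell import bot
np.set_printoptions(precision=1,suppress=True)
s=grab("wrist");np.savez("w5.npz",**s);cv2.imwrite("pics/w5.png",s['im'][:,:,::-1])
print(bot.state()['position']);W=world(s);z=W[...,2]
w=W[:,150:480].reshape(-1,3);w=w[np.hypot(w[:,0]-549,w[:,1]+401)<60]
h=w[(w[:,2]>50)&(w[:,2]<56)];print(len(h),cv2.minAreaRect(h[:,:2].astype(np.float32)),h.mean(0))
d=w[(w[:,2]>18)&(w[:,2]<24)];print(len(d),cv2.minEnclosingCircle(d[:,:2].astype(np.float32)))
t=grab("top");W=world(t);w=W[180:215,300:335].reshape(-1,3);w=w[(w[:,2]>44)&(w[:,2]<53)];print(len(w),(w.min(0)+w.max(0))/2,np.median(w,0))
```

```text
[ 548.4 -397.8  160.2]
1104 ((549.8161010742188, -402.345947265625), (15.884313583374023, 49.484458923339844), 71.58655548095703) [ 550.4 -402.8   52.7]
3217 ((549.6370239257812, -402.35137939453125), 35.32221603393555)
86 [558.   30.3  48.7] [555.8  30.3  47.5]
```

View pics/w5.png

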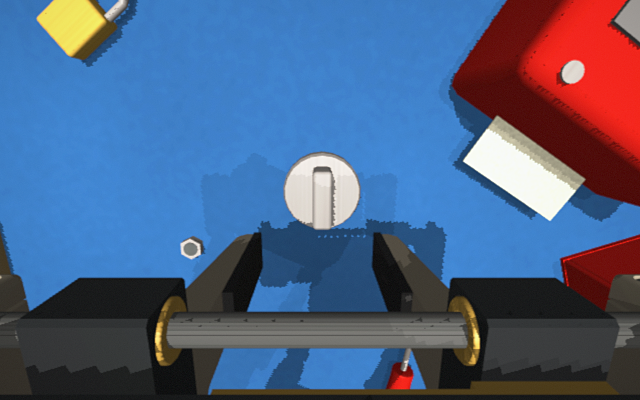

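Cover at (322,190), handle aligned with the jaws; the nut (190,248) and plug (525,165) stay clear. The top view puts the collar's top at about 48 mm, so it is home.

>>> {"api": "play_rows", "payload": {"linear": [[1,-1,-25],[1.9,-1.7,-58],[1.9,-1.7,-88],[1.9,-1.7,-105],[1.9,-1.7,-113]], "twist": [0,0,0,0,0]}}

```text
time: 13.53
position: [548.4, -398.3, 43.2]
tool_rot: [-3.139, 0.006, -0.331]
ft_force: [0.2, -0.5, -0.6]
width: 0.651
grasp_force: 0.0
```

>>> {"api": "play_rows", "payload": {"linear": [[0,0,-5],[0,0,-9],[0,0,-12],[0,0,-12]], "twist": [0,0,0,0]}}

```text
time: 13.87
position: [550.4, -401.8, 36.0]
tool_rot: [3.141, -0.001, -0.333]
ft_force: [0.1, 0.1, 0.3]
width: 0.654
grasp_force: 0.0
```

>>> {"api": "play_rows", "payload": {"linear": [[0,0,0],[0,0,0],[0,0,0],[0,0,0],[0,0,0]], "twist": [0,0,0,0,0], "jaw": 5, "force": 45}}

```text
time: 14.28
position: [549.9, -401.6, 35.3]
tool_rot: [3.141, -0.0, -0.333]
ft_force: [0.0, 0.5, -0.1]
width: 0.31
grasp_force: 0.0
```

>>> {"api": "play_rows", "payload": {"linear": [[0,0,0],[0,0,0],[0,0,0],[0,0,0]], "twist": [0,0,0,0]}}

```text
time: 14.62
position: [549.8, -401.6, 35.1]
tool_rot: [3.141, -0.0, -0.333]
ft_force: [-0.3, -1.3, 0.5]
width: 0.171
grasp_force: 45.0
```

>>> {"api": "play_rows", "payload": {"linear": [[0,0,8],[0,0,30],[0,0,66],[0,0,98],[0,0,115]], "twist": [0,0,0,0,0]}}

```text
time: 15.03
position: [551.1, -402.4, 154.8]
tool_rot: [3.139, -0.005, -0.333]
ft_force: [0.2, 0.3, -1.8]
width: 0.168
grasp_force: 45.0
```

>>> {"api": "play_rows", "payload": {"linear": [[-2,18,0],[-6,52,0],[-10,90,0],[-14,128,0],[-18,166,0]], "twist": [0,0,0,0,0]}}

```text
time: 15.45
position: [530.9, -233.5, 149.8]
tool_rot: [-3.141, 0.001, -0.334]
ft_force: [0.9, -0.2, -3.8]
width: 0.167
grasp_force: 45.0
```

>>> {"api": "play_rows", "payload": {"linear": [[-4,38,0],[-8,76,0],[-12,114,0],[-16,152,0],[-20,190,0]], "twist": [0,0,0,0,0]}}

```text
time: 15.87
position: [510.9, -43.4, 150.0]
tool_rot: [-3.141, 0.001, -0.333]
ft_force: [-0.2, 0.2, -3.1]
width: 0.168
grasp_force: 45.0
```

>>> {"api": "play_rows", "payload": {"linear": [[-5,36,0],[-9,68,0],[-11,86,0],[-11.4,94.7,0],[-11.4,94.7,0]], "twist": [0,0,0,0,0]}}

```text
time: 16.28
position: [499.9, 50.8, 150.0]
tool_rot: [-3.141, 0.001, -0.33]
ft_force: [-0.9, -0.3, -1.2]
width: 0.169
grasp_force: 45.0
```

>>> {"api": "play_rows", "payload": {"linear": [[0,0,0],[0,0,0],[0,0,0]], "twist": [0,0,0]}}

```text
time: 16.53
position: [500.7, 48.0, 150.0]
tool_rot: [3.141, -0.0, -0.335]
ft_force: [0.3, 0.2, -2.3]
width: 0.172
grasp_force: 45.0
```

Run:
```python
from h import *
from workcell import bot
np.set_printoptions(precision=1,suppress=True)
s=grab("wrist");np.savez("w6.npz",**s);cv2.imwrite("pics/w6.png",s['im'][:,:,::-1])
print(bot.state()['position']);W=world(s);z=W[...,2]
w=W[:320].reshape(-1,3)
for n,z0,z1,c,r in (("disc",132,140,(500,48),45),("collar",45,52,(560,28),30),("ring",28,35,(560,28),40),("tip",69,78,(560,28),15)):
    d=w[(w[:,2]>z0)&(w[:,2]<z1)&(np.hypot(w[:,0]-c[0],w[:,1]-c[1])<r)]
    if len(d): print(n,len(d),cv2.minEnclosingCircle(d[:,:2].astype(np.float32)),np.median(d,0))
```

```text
[500.7  48.1 150. ]
disc 4733 ((501.50390625, 47.84040451049805), 35.39978790283203) [518.8  38.3 135.9]
collar 1284 ((559.957763671875, 28.60799789428711), 17.774372100830078) [560.5  28.3  47.8]
ring 1525 ((559.74951171875, 28.618825912475586), 25.89649772644043) [562.1  27.8  31.9]
tip 295 ((560.4893188476562, 28.602338790893555), 6.857244491577148) [560.7  28.5  72.8]
```

View pics/w6.png

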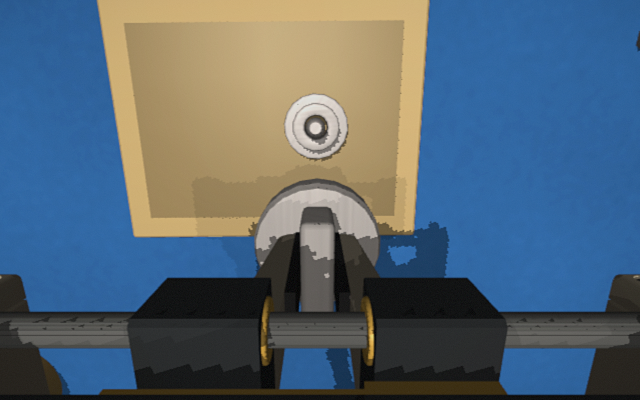

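Ring and collar sit concentric round the spindle at (316,127), and the cover is level in the jaws with its front arc at row 180.

>>> {"api": "play_rows", "payload": {"linear": [[22,-7,0],[45,-15,0],[57,-19,-5],[59.5,-19.5,-16],[59.5,-19.5,-26]], "twist": [0,0,0,0,0]}}

```text
time: 17.0
position: [560.3, 28.9, 123.1]
tool_rot: [3.142, 0.0, -0.334]
ft_force: [0.1, -0.2, -3.6]
width: 0.172
grasp_force: 45.0
```

>>> {"api": "play_rows", "payload": {"linear": [[0,0,-5],[0,0,-9],[0,0,-13],[0,0,-17],[0,0,-20]], "twist": [0,0,0,0,0]}}

```text
time: 17.42
position: [559.6, 30.0, 103.8]
tool_rot: [3.142, 0.0, -0.333]
ft_force: [0.5, 0.8, -3.4]
width: 0.172
grasp_force: 45.0
```

>>> {"api": "play_rows", "payload": {"linear": [[0,0,-3],[0,0,-6],[0,0,-8],[0,0,-10],[0,0,-10]], "twist": [0,0,0,0,0]}}

```text
time: 17.83
position: [559.7, 29.8, 93.6]
tool_rot: [3.141, 0.001, -0.333]
ft_force: [0.3, 0.0, -2.4]
width: 0.17
grasp_force: 45.0
```

>>> {"api": "play_rows", "payload": {"linear": [[0,0,-1],[0,0,-2],[0,0,-2],[0,0,-2],[0,0,-2]], "twist": [0,0,0,0,0]}}

```text
time: 18.25
position: [560.2, 29.7, 92.7]
tool_rot: [-3.141, -0.001, -0.333]
ft_force: [-2.7, 0.0, 2.6]
width: 0.169
grasp_force: 45.0
```

>>> {"api": "play_rows", "payload": {"linear": [[0,0,-1],[0,0,-2],[0,0,-3],[0,0,-4],[0,0,-4]], "twist": [0,0,0,0,0]}}

```text
time: 18.67
position: [560.3, 29.7, 88.5]
tool_rot: [-3.141, -0.001, -0.333]
ft_force: [-1.8, 0.7, 7.6]
width: 0.172
grasp_force: 45.0
```

>>> {"api": "play_rows", "payload": {"linear": [[0,0,-1],[0,0,-2],[0,0,-3],[0,0,-4],[0,0,-4]], "twist": [0,0,0,0,0]}}

```text
time: 19.08
position: [560.4, 29.7, 85.1]
tool_rot: [-3.141, -0.001, -0.333]
ft_force: [-5.2, 0.4, 10.5]
width: 0.17
grasp_force: 45.0
```

>>> {"api": "play_rows", "payload": {"linear": [[0,0,-0.5],[0,0,-1],[0,0,-1],[0,0,-1],[0,0,-1]], "twist": [0,0,0,0,0]}}

```text
time: 19.5
position: [560.5, 29.7, 84.8]
tool_rot: [-3.142, -0.001, -0.333]
ft_force: [-6.6, -0.4, 14.0]
width: 0.172
grasp_force: 45.0
```

>>> {"api": "play_rows", "payload": {"linear": [[0,0,-0.5],[0,0,-1],[0,0,-1],[0,0,-1],[0,0,-1]], "twist": [0,0,0,0,0]}}

```text
time: 19.92
position: [560.7, 29.7, 84.7]
tool_rot: [3.142, -0.001, -0.333]
ft_force: [-8.4, 1.2, 19.5]
width: 0.17
grasp_force: 45.0
```

Run:
```python
from h import *
from workcell import bot
s=grab("scene");u,v=project(s,[560,29,60]).astype(int)
cv2.imwrite("pics/end.png",cv2.resize(s['im'][max(v-60,0):v+60,max(u-80,0):u+80,::-1],(640,480)))
st=bot.state();print(st['position'],st['ft_force'],st['tool_rot'],st['grasp_force'])
```

```text
[560.72560367  29.6717119   84.71716862] [-8.42686533 -0.58916507 19.84131176] [ 3.14156336e+00 -1.25175642e-03 -3.32622452e-01] 45.00610113143921
```

View pics/end.png

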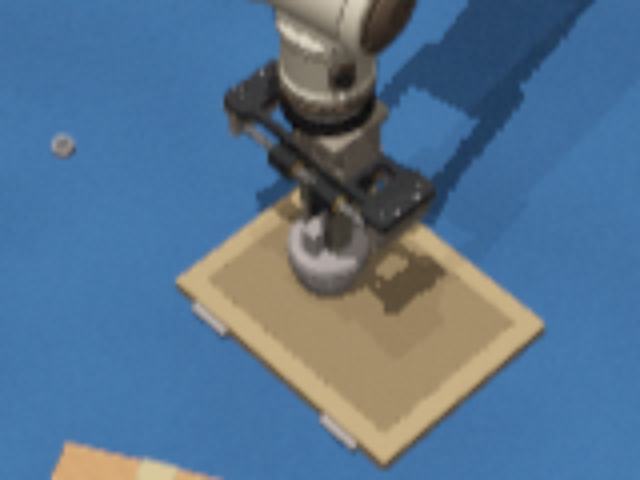

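The cover sits level on the spindle at (330,255) with the gripper round its handle. The height has stalled at 84.7 mm while the force rises, so the spindle is at its stop.

```bash
python3 -c "
from workcell import bot
print(bot.close_job())"
```

```text
the job is handed in; nothing more can be done
None
```

The push lock is assembled and handed in with the ring and collar home. The cover is on the spindle and held pressed to its stop by the gripped handle, and no verdict was returned.

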